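Set the photometer's dark zero and full scale

ROBOT

A 6-joint arm with a two-finger parallel gripper is mounted at the origin on the work surface. World frame = base frame: x ahead of the robot, y to its left, z up, the work surface at z = 0. Lengths are in mm, angles in rad, forces in N, time in s.
With the tool pointing down it reaches from about 350 to 775 mm from the base axis. Payload 7.3 kg.
Tool frame: the origin (TCP) lies at the very end of the fingers, on their centre line; the grasp point (between the pads) lies 19 mm behind it; z points along the fingers, y is the line along which they close (so a half turn about z gives the same grasp; the last joint's range is limited). The gripper opens to 92 mm and grips with 3 to 60 N. Pads are 19 mm wide; open, the fingers measure 130 mm over their backs; the gripper's body (75 mm by 190 mm) begins 47 mm behind the grasp point.
Start: joints at [-1.472, 0.342, 1.524, -0, 1.275, -0.146], TCP at [127.262, -509.364, 201.941] pointing down, gripper open.
Joint ranges: [-2.53, 2.53], [-0.77, 2.02], [0.04, 2.7], [-1, 4.14], [0.28, 2.66], [-3.11, 3.11]. Speed limits (rad/s): [2.57, 2.57, 3.14, 3.14, 3.14, 3.14].

INTERFACE

Orientations are given as [roll, pitch, yaw] about the fixed x, y, z axes, in that order (R = Rz(yaw) Ry(pitch) Rx(roll)).
In Python, from plant import bot gives the robot as it stands.
- The arm moves only by the tool apply_moves, never from a script. Its argument "motion" is text: rows parted by semicolons, each of 4 numbers parted by spaces: the shift along the tool's x, y, z in m, then the turn about the tool's z in degrees. A call has 1 to 8 rows; each row shifts and turns the commanded pose from where the row before left it, along the tool's axes as they then stand; what a row does not reach is not made up. A row lasts 1/8 s, in which the tool goes at most 62.5 mm and 10.7 degrees, less where a joint would pass 70% of its speed; a pose out of reach is approached as far as the arm can. A call with a gripper value outside its range is refused whole. "fingers" is the opening, from -1 (shut) to 1 (fully open), set as the call begins (left out, the last holds). The fingers move at their own pace and stop on an object; the grip force is fixed at half the most. Time passes only in rows, so rows that do not move let the fingers close. It gives the time, the measured TCP pose, the force, the opening and the grip force at its end, in the units of the state.
- bot.get_obs(): the state, without advancing time (a new reading comes with each control period).
- bot.capture(name): name is "side" or "top" or "wrist"; returns a dict with "img" (384x512x3 uint8, blue, green, red), "range_z" (384x512 float32, mm along the optical axis (not along the pixel's ray), 0 where there is no reading), "fx", "fy", "cx", "cy" (pixels), "world_from_camera" (4x4, takes a point from camera to world coordinates); the wrist camera has in their place "mount" (4x4, takes a point from camera to tool coordinates, whose origin is the TCP and whose axes are the flange's). Camera axes: x right, y down, z forward; pixel columns grow to the right and rows downward; lengths in mm; the calibration is good to about 2 mm. A picture is of the moment at which its call begins: read the wrist's pose just before it.
- bot.close_job(): hands the job in; it is judged then, once.
Trained networks look in a picture, given as the dict that the camera call returned (one of the last four; its "shot" number tells which), for a name from the list of things; names that differ only in an ending like _2 or _b are one class to them, and where a whole thing is asked for, a point or a joint stands for the part that bears it (a point fixed in the world has none). Each returns a list of dicts, best first, with "p" (0 to 1); they miss things now and then, are a little off and sometimes report something else, mostly with a low value. They report only what shows in the picture. A call takes as long as a camera call. They do not tell look-alikes from the thing itself.
- bot.cut_out(picture, thing): "pixels" (384x512 bool, what is visible of it) and "point" ([column, row] in pixels, amid what is visible of it).
The state is a dict: "time": time; "joint_positions": joint angles; "dq": joint speeds; "tau": joint torques, N m; "tool_pos": TCP position; "tcp_rot": TCP orientation; "contact_force": force on the tool from outside, world axes, zero at the start; "moment": the same for the moment, N m; "grip_width": finger opening in mm; "finger_force": force on a finger pad.
Only numpy, scipy, OpenCV 4.12 (cv2) and the standard library are available. Lean on these libraries where they do the work, as an engineer would, in place of code of your own. Each camera call takes 0.05 s, during which the arm holds its last target. There are 200 camera calls.

TASK

Set the scale of the photometer: while its shutter rod is still drawn out (beam dark) lightly tap the square zero key, then push the shutter rod fully home with the fingertips, lightly tap the square full-scale key and last the wide print key, letting each key spring back before going on. Seen from the robot, the row of keys on the sloping deck is, from left to right: round mode key (do not press it), zero, full scale, print; the rod with the grey knob comes out of the front below, to their right. Handle it gently, as befits an instrument, and leave the glassware and everything else on the bench where it stands.

Things in the scene. Friction and masses are not known exactly. Their poses are not given: they have to be found in the camera images.
- photometer: Pale grey bench photometer, fixed, sizes in mm: 330 deep, 420 wide, 165 high (195 over wheel and closed lid on top). Origin: centre of its underside; +x from its front to its back, +y to its left seen from the robot. The upright front face is 165 before the origin, 62 high; behind it a deck 135 long climbs at 15 degrees (keys, left of the middle), then the display panel.
- mode_key_top (a point): Centre of the top of the mode key, the leftmost of the row: round, 20 mm across. Axes as for the zero key. Not to be pressed.
- zero_key_top (a point): Centre of the top of the zero key, second from the left: square, 22 x 22 mm, 48 mm to the right of the mode key. z is the outward normal of the deck (leaning 15 degrees from vertical towards the instrument's front), y to the instrument's left, x up the slope. Key tops stand 8 mm above the deck; presses go along -z.
- full_key_top (a point): Centre of the top of the full-scale key, third from the left: square, 22 x 22 mm, 48 mm to the right of the zero key. Same axes.
- print_key_top (a point): Centre of the top of the print key, the rightmost: wide, 40 mm across and 22 mm deep, its centre 60 mm to the right of the full-scale key's. Same axes.
- rod_face (a point): Centre of the front of the shutter rod's grey knob, 40 mm above the bench, 85 mm to the right of the instrument's middle. The knob is 25 mm in diameter and 22 mm long on an 8 mm steel rod; axes as the instrument's, the rod slides along x. Fully home, this point is 36 mm before the front face.
- shutter_rod (a joint): How far the shutter rod is drawn out, m: 0 fully home (beam open), at most 0.046; starts 0.026 to 0.045 out (beam blocked, dark). It slides stiffly with about 1.5 N, stays where it is left and has a hard stop at home.
- mode_key (a joint): How far the mode key is down, m: 0 up, 0.006 at its stop. Sprung: 0.7 N to start, 3.5 N where it registers, 9 N fully down; springs back when let go. Registers when over 0.002 down for 0.1 s.
- zero_key (a joint): How far the zero key is down, m: 0 up, 0.006 at its stop. Sprung: 0.7 N to start, 3.5 N where it registers, 9 N fully down; springs back when let go. Registers when over 0.002 down for 0.1 s.
- full_key (a joint): How far the full-scale key is down, m: 0 up, 0.006 at its stop. Sprung: 0.7 N to start, 3.5 N where it registers, 9 N fully down; springs back when let go. Registers when over 0.002 down for 0.1 s.
- print_key (a joint): How far the print key is down, m: 0 up, 0.006 at its stop. Sprung: 0.7 N to start, 3.5 N where it registers, 9 N fully down; springs back when let go. Registers when over 0.002 down for 0.1 s.
- beaker: Glass beaker, 68 mm across, 88 mm high, loose, on the bench before the instrument's keys. Origin: centre of its underside.
- cuvette_stand: White block 36 x 84 x 22 mm with three clear cuvettes, 46 mm high in all, loose, before the instrument to the right of the rod. Origin: centre of its underside.
- weighing_cup: Small aluminium cup, 52 mm across, 34 mm high, loose, before the instrument between rod and beaker. Origin: centre of its underside.
- flask: Conical glass flask, 72 mm across, 103 mm high, loose, left of the instrument. Origin: centre of its underside.
- reagent_bottle: White bottle with blue cap, 60 mm across, 125 mm high, loose, left of the instrument. Origin: centre of its underside.
- amber_bottle: Amber bottle, 68 mm across, 145 mm high, loose, right of the instrument. Origin: centre of its underside.
- tube_rack: Clear rack 66 x 170 mm with amber tubes, 122 mm high, loose, right of the instrument. Origin: centre of its underside.
Not all that is in view belongs to the job. What is shaped like the cuvette_stand but orange or yellow is not meant.

How it is judged (in metres and radians):
On the way, in this order (a step that is already met when the one before it is completed fails the run):
1. the zero key is pressed while the shutter rod is drawn out (value of joint zero_key above 0.002 m and value of joint shutter_rod above 0.02 m), for 0.1 s.
2. the shutter rod is fully home, within 3 mm, and the zero key is up again (value of joint shutter_rod below 0.003 m and value of joint zero_key below 0.001 m), for 0.2 s.
3. the full-scale key is pressed with the rod home (value of joint full_key above 0.002 m and value of joint shutter_rod below 0.003 m and value of joint print_key below 0.001 m), for 0.1 s.
4. the print key is pressed with the rod home and the full-scale key up again (value of joint print_key above 0.002 m and value of joint full_key below 0.001 m and value of joint shutter_rod below 0.003 m), for 0.1 s.
At the end, for the whole second after the job is handed in: The shutter rod is home within 3 mm, all four keys are up (within 1 mm), and the seven loose things stand upright, at rest and within 20 mm of where they were (all of step 2 and value of joint each of mode_key, full_key, print_key below 0.001 m and not (distance of any of beaker, cuvette_stand, weighing_cup, flask, reagent_bottle, amber_bottle, tube_rack from where it was at the start of the episode above 0.02 m or angle between any of beaker, cuvette_stand, weighing_cup, flask, reagent_bottle, amber_bottle, tube_rack's own z axis and vertical above 0.3 rad) and linear speed of each of beaker, cuvette_stand, weighing_cup, flask, reagent_bottle, amber_bottle, tube_rack below 0.02 m/s); the robot touches nothing.
It fails at once if a key is pressed with more than 25 N, or the photometer or its rod is struck or shoved with more than 60 N ((contact force between the fingers and photometer above 25 N and value of joint any of mode_key, zero_key, full_key, print_key above 0.001 m) or contact force between any of the fingers, the arm and photometer above 60 N).
It fails at once if the mode key is pressed (over 2 mm down) (value of joint mode_key above 0.002 m).
It fails at once if the full-scale or the print key is pressed while the shutter rod is over 6 mm out (value of joint shutter_rod above 0.006 m and value of joint any of full_key, print_key above 0.002 m).
It fails at once if the zero key is pressed while the shutter rod is less than 20 mm out (value of joint zero_key above 0.002 m and value of joint shutter_rod below 0.02 m).
It fails at once if a loose thing is pushed or lifted over 20 mm from its place, or tipped (distance of any of beaker, cuvette_stand, weighing_cup, flask, reagent_bottle, amber_bottle, tube_rack from where it was at the start of the episode above 0.02 m or angle between any of beaker, cuvette_stand, weighing_cup, flask, reagent_bottle, amber_bottle, tube_rack's own z axis and vertical above 0.3 rad).
It also fails if it takes over 64 s, if anything falls off the work surface, if the arm or the gripper's body presses on something with over 40 N, if the wrist force passes 120 N, or if a joint passes its speed limit or range.

## Working session

There is one attempt and no reset: what is moved stays moved. The work goes in short steps, Python scripts to look and compute and a tool call to move; the robot and the scene stay as the last step left them, time stands still between calls to the robot, and variables do not carry over. Pictures are saved under pics/ and viewed, at most 10 in all, crops included, and the job is handed in when it is done.

Besides the shell and the picture viewer there is one more tool, called after ">>>" as a command line: name --argument value ..., lists and objects as JSON in quotes. apply_moves: Moves the arm, as the interface text tells. Its arguments: {"type":"object","properties":{"motion":{"type":"string"},"fingers":{"type":"number"}},"required":["motion"]}

```bash
ls; mkdir -p pics
cat > h.py <<'E'
import numpy as np, cv2
from plant import bot
def P(c,u,v,z=None):
    z=c["range_z"][int(v),int(u)] if z is None else z
    p=np.array([(u-c["cx"])/c["fx"]*z,(v-c["cy"])/c["fy"]*z,z,1])
    return (np.array(c["world_from_camera"])@p)[:3]
E
python3 - <<'E'
from h import *
o=bot.get_obs(); print(o)
t=bot.capture("top"); s=bot.capture("side")
cv2.imwrite("pics/top.png",t["img"]);cv2.imwrite("pics/side.png",s["img"])
np.savez("tops.npz",**{k:v for k,v in t.items()});np.savez("sides.npz",**{k:v for k,v in s.items()})
for n,c in(("top",t),("side",s)):
  print(n,c["fx"],np.round(c["world_from_camera"],3).tolist())
  for th in["mode_key_top","zero_key_top","full_key_top","print_key_top","rod_face","shutter_rod","zero_key","print_key","beaker","cuvette_stand","weighing_cup","photometer","amber_bottle","tube_rack"]:
    try:
      for d in bot.cut_out(c,th)[:2]:
        u,v=d["point"]; m=d["pixels"]; print(th,round(d["p"],2),np.round([u,v]),m.sum(),np.round(P(c,u,v)))
    except Exception as e: print(th,e)
E
```

```text
pics
{'time': 0.0, 'joint_positions': array([-1.47200117e+00,  3.42753033e-01,  1.52502713e+00, -1.95383437e-05,
        1.27536781e+00, -1.45987393e-01]), 'dq': array([ 0.00135677, -0.00053398,  0.00081857,  0.00063938, -0.00074173,
       -0.00133611]), 'tau': array([ 1.97524344e-06, -4.31246388e+01, -2.44217277e+01,  7.18209660e-02,
        5.60831744e-02, -1.36314752e-04]), 'tool_pos': array([ 127.20902106, -508.90017184,  201.22572102]), 'tcp_rot': array([-3.14005116e+00, -2.07767550e-04,  2.44788092e-01]), 'contact_force': array([ 0.86058277,  0.82011705, -0.87781654]), 'moment': array([ 0.02303092, -0.01283986,  0.04630519]), 'finger_force': 0.0, 'grip_width': 91.50587663746217}
top 469.6092706991418 [[0.036, -0.971, 0.236, 255.678], [-0.999, -0.036, 0.003, -21.971], [0.006, -0.236, -0.972, 1327.095], [0.0, 0.0, 0.0, 1.0]]
mode_key_top 0.42 [219. 150.] 22 [663.  99.  88.]
mode_key_top 0.33 [225. 203.] 536 [528.  80.  28.]
zero_key_top 0.4 [237. 151.] 50 [662.  49.  94.]
full_key_top 0.51 [252. 158.] 44 [646.   6.  82.]
print_key_top 0.65 [272. 160.] 130 [641. -48.  88.]
rod_fa
[... 1052 characters left out ...]
_key_top 0.55 [230. 188.] 46 [639. -35.  90.]
shutter_rod 0.59 [280. 194.] 24 [ 493. -121.   51.]
zero_key 0.42 [213. 200.] 43 [659.  44.  89.]
print_key 0.59 [223. 197.] 56 [641.   8.  82.]
print_key 0.58 [232. 186.] 62 [640. -50.  89.]
beaker 0.87 [254. 227.] 682 [516.  52.  36.]
cuvette_stand 0.91 [323. 207.] 376 [ 347. -143.   24.]
cuvette_stand 0.8 [292. 182.] 281 [ 488. -236.   23.]
weighing_cup 0.59 [270. 217.] 205 [495. -36.  14.]
photometer 0.67 [202. 178.] 11844 [715.   8. 136.]
photometer 0.6 [312. 141.] 674 [ 479. -456.   85.]
amber_bottle 0.72 [273. 143.] 513 [ 622. -397.   74.]
amber_bottle 0.45 [199. 339.] 933 [481. 445.  54.]
tube_rack 0.93 [312. 142.] 666 [ 476. -446.   87.]
```

Run:
```python
import cv2
i=cv2.imread("pics/top.png"); c=i[100:300,190:350]; cv2.imwrite("pics/topc.png",cv2.resize(c,(480*1,600),interpolation=cv2.INTER_CUBIC))
```

```text
(no output)
```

View pics/top.png

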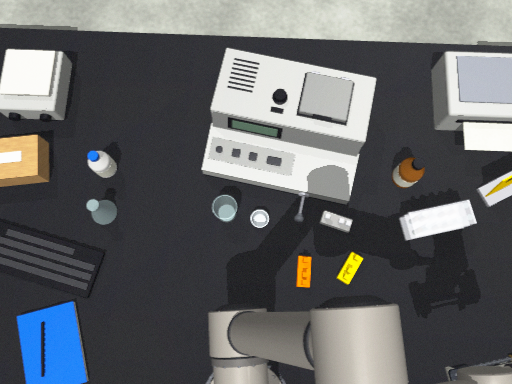

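View pics/topc.png

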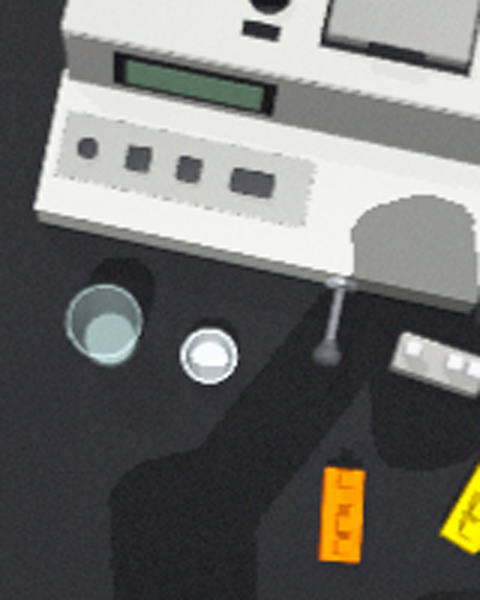

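The top view shows the key row: round mode (219,150), zero (237,152), full (253,157), print (273,160). The rod knob is at (299,217). Possible confusions are the weighing cup (260,218) for the knob, the orange (304,271) and yellow (349,268) blocks for the white cuvette stand (336,221), and the round mode key for a square one. By shape and order I choose zero at 237, full at 253 and print at 273, and the crop confirms this. Next I hover for a close wrist view.

>>> apply_moves --motion "0.039 -0.029 -0.004 0;0.039 -0.029 -0.004 0;0.039 -0.029 -0.004 0;0.039 -0.029 -0.004 0;0.039 -0.029 -0.004 0;0.039 -0.029 -0.004 0;0.039 -0.029 -0.004 0;0.039 -0.029 -0.004 0" --fingers -1

```text
time: 2.5
tool_pos: [374.6, -207.4, 234.3]
tcp_rot: [3.141, -0.0, 0.245]
contact_force: [-0.3, 0.0, 0.4]
grip_width: 16.3
finger_force: 0.0
```

>>> apply_moves --motion "0.039 -0.029 -0.004 0;0.039 -0.029 -0.004 0;0.039 -0.029 -0.004 0;0.039 -0.029 -0.004 0;0 0 0 8;0 0 0 8;0 0 0 7;0 0 0 0"

```text
time: 3.5
tool_pos: [497.0, -58.3, 249.9]
tcp_rot: [3.141, 0.0, -0.155]
contact_force: [-0.9, -0.1, -1.5]
grip_width: 0.6
finger_force: 0.0
```

```bash
cat >> h.py <<'E'
from scipy.spatial.transform import Rotation as R
def wrist():
    o=bot.get_obs(); c=bot.capture("wrist")
    T=np.eye(4);T[:3,:3]=R.from_euler("xyz",o["tcp_rot"]).as_matrix();T[:3,3]=o["tool_pos"]
    c=dict(c);c["world_from_camera"]=T@np.array(c["mount"]); return o,c
E
python3 - <<'E'
from h import *
o,c=wrist(); print(o["time"],o["tool_pos"],o["tcp_rot"],o["contact_force"],o["grip_width"]); print(np.round(c["mount"],2).tolist(),c["fx"])
cv2.imwrite("pics/w1.png",c["img"])
import pickle; pickle.dump(c,open("w1.pkl","wb"))
for th in["mode_key_top","zero_key_top","full_key_top","print_key_top","rod_face","shutter_rod"]:
  for d in bot.cut_out(c,th)[:2]:
    u,v=d["point"]; print(th,round(d["p"],2),np.round([u,v]),d["pixels"].sum(),np.round(P(c,u,v),1))
E
```

```text
3.5 [496.95455298 -58.2742287  249.87953206] [ 3.14148396e+00  3.58436822e-05 -1.55442001e-01] [-0.931685   -0.12351859 -1.48780307] 0.6475148819731541
[[-0.0, -0.96, -0.27, 74.29], [1.0, -0.0, -0.0, -0.09], [0.0, -0.27, 0.96, -182.95], [0.0, 0.0, 0.0, 1.0]] 272.7643881194853
zero_key_top 0.57 [140.  44.] 434 [661.3  49.2  87.1]
full_key_top 0.68 [180.  45.] 424 [653.2   3.4  86.1]
full_key_top 0.25 [252.  53.] 37702 [633.2 -76.8  79.9]
print_key_top 0.57 [231.  50.] 731 [639.  -53.5  86.2]
rod_face 0.98 [306. 150.] 404 [ 503.4 -133.    48.2]
shutter_rod 0.75 [302. 148.] 438 [ 506.5 -129.1   43.9]
shutter_rod 0.51 [178.  43.] 411 [655.    4.6  88.7]
```

View pics/w1.png

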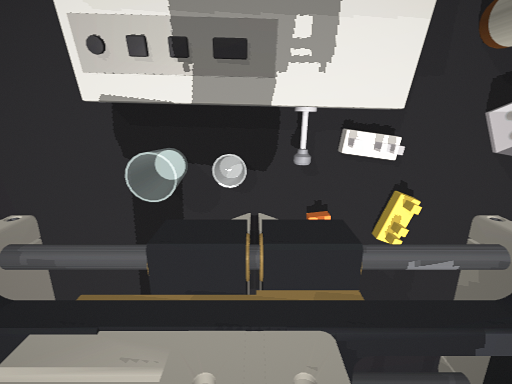

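The wrist view shows the keys at (95,45), (137,45), (178,47) and (230,48), the knob at (303,156), and the closed fingertips near (254,245). Next I refine the geometry.

Run:
```python
from h import *
import pickle; c=pickle.load(open("w1.pkl","rb"))
Z=c["range_z"]; v,u=np.mgrid[:384,:512]
cam=np.stack([(u-c["cx"])/c["fx"]*Z,(v-c["cy"])/c["fy"]*Z,Z],-1)
M=np.array(c["mount"]); tool=cam@M[:3,:3].T+M[:3,3]; W=c["world_from_camera"]; w=cam@W[:3,:3].T+W[:3,3]
ok=(Z>0)
for lo,hi in((-4,3),(-12,-4),(-25,-12),(-40,-25),(-60,-40),(-80,-60)):
    m=ok&(tool[...,2]>lo)&(tool[...,2]<=hi)&(np.abs(tool[...,0])<60)
    if m.sum(): print(lo,hi,m.sum(),"x",np.percentile(tool[m][:,0],[1,99]).round(),"y",np.percentile(tool[m][:,1],[1,99]).round())
g=c["img"].max(2)
# deck plane
m=ok&(v>12)&(v<90)&(u>85)&(u<400)&(g>90)
A=np.c_[w[m][:,:2],np.ones(m.sum())]; q=np.linalg.lstsq(A,w[m][:,2],rcond=None)[0]
for _ in range(3):
    r=w[m][:,2]-A@q; k=abs(r)<4; q=np.linalg.lstsq(A[k],w[m][k][:,2],rcond=None)[0]
n=np.array([-q[0],-q[1],1]);n/=np.linalg.norm(n); print("plane",q,"slope deg",np.degrees(np.arccos(n[2])),"dir yaw",np.arctan2(q[1],q[0]))
C=W[:3,3]; p0=np.array([0,0,q[2]])+8*n
ks=[]
for u0,v0 in((95,45),(137,45),(178,47),(230,48)):
    win=((abs(u-u0)<24)&(abs(v-v0)<18)&(g<45)).astype(np.uint8)
    nl,lab,st,ce=cv2.connectedComponentsWithStats(win); i=lab[v0,u0]; x,y=ce[i]
    d=W[:3,:3]@np.array([(x-c["cx"])/c["fx"],(y-c["cy"])/c["fy"],1]); 
    pt=C+d*(n@(p0-C))/(n@d); ks.append(pt); mm=lab==i
    print((u0,v0),st[i],ce[i].round(1),pt.round(1),"depthmed",np.median(w[mm&ok],0).round(1))
ks=np.array(ks); d=ks[0]-ks[3]; print("row yaw",np.arctan2(-d[0],d[1]),np.linalg.norm(np.diff(ks,axis=0),axis=1))
# knob: dots
m=ok&(abs(u-303)<14)&(abs(v-152)<18)&(w[...,2]>30)&(w[...,2]<60)
y=-0.155; ex=np.array([np.cos(y),np.sin(y)]);ey=np.array([-ex[1],ex[0]])
pp=w[m]; print("knob z",np.percentile(pp[:,2],[2,50,98]),"along x",np.percentile(pp[:,:2]@ex,[1,5,50,95,99]),"y",np.percentile(pp[:,:2]@ey,[2,50,98]))
print("keys in inst axes",(ks[:,:2]@ex).round(1),(ks[:,:2]@ey).round(1))
f=ok&(v>95)&(v<118)&(u>100)&(u<400)&(w[...,2]>52)&(w[...,2]<68); print("front edge x",np.percentile(w[f][:,:2]@ex,[1,5,10]))
```

```text
-25 -12 3 x [11. 12.] y [1. 4.]
-40 -25 256 x [11. 13.] y [-12.  12.]
-60 -40 213 x [11. 13.] y [-3.  4.]
-80 -60 238 x [-8. 11.] y [-2.  3.]
plane [ 2.72266482e-01 -4.49734022e-02 -9.75071373e+01] slope deg 15.427155729575993 dir yaw -0.16370336161869914
(95, 45) [     0      0    512    384 196573] [255.5 191.5] [450.5 -53.1  35.8] depthmed [526.9 -64.6  73.1]
(137, 45) [     0      0    512    384 196583] [255.5 191.5] [450.5 -53.   35.8] depthmed [526.9 -64.6  73.2]
(178, 47) [172  37  17  21 307] [180.1  46.8] [651.4   3.7  88. ] depthmed [651.8   3.9  87. ]
(230, 48) [213  38  34  21 696] [229.7  48. ] [641.4 -52.4  87.8] depthmed [641.6 -52.3  87. ]
row yaw 1.5741098840735508 [2.45844969e-02 2.15189222e+02 5.69974805e+01]
knob z [40.64842238 47.27250475 52.97663408] along x [498.37763848 499.67069094 511.18073189 535.95822895 538.72719152] y [-60.40655751 -49.78945196 -39.30402613]
keys in inst axes [453.3 453.3 643.  641.8] [ 17.1  17.1 104.2  47.2]
front edge x [574.08741551 576.59265445 579.0086122 ]
```

Run:
```python
from h import *
import pickle; c=pickle.load(open("w1.pkl","rb")); W=c["world_from_camera"]; C=W[:3,3]
g=c["img"].max(2)
print(g[45,80:260:3])
v,u=np.mgrid[:384,:512]
q=np.array([.27226648,-.0449734,-97.507]); n=np.array([-q[0],-q[1],1]);n/=np.linalg.norm(n); p0=np.array([0,0,q[2]])+8*n
ks=[]
for u0,v0,th in((95,45,80),(137,45,80),(178,47,65),(230,48,65)):
    win=((abs(u-u0)<24)&(abs(v-v0)<18)&(g<th)).astype(np.uint8)
    nl,lab,st,ce=cv2.connectedComponentsWithStats(win); i=lab[v0,u0]; x=st[i][0]+st[i][2]/2-.5;y=st[i][1]+st[i][3]/2-.5
    d=W[:3,:3]@np.array([(x-c["cx"])/c["fx"],(y-c["cy"])/c["fy"],1]); pt=C+d*(n@(p0-C))/(n@d); ks.append(pt); print(st[i],ce[i].round(1),pt.round(1))
ks=np.array(ks); d=ks[0]-ks[3]; print("row yaw",np.arctan2(d[0],d[1]),np.linalg.norm(np.diff(ks,axis=0),axis=1))
```

```text
[187 189 117  64  67  69  70  74  18 194 193 194 193 194 194 197  65  71
  71  73  75  76  20 188 198 199 199 198 200 206  75  41  40  41  41  39
  75 108 114 113 113 113 113 114  95  42  42  41  42  42  41  41  42  43
  43  41 106 114 114 113]
[ 87  35  18  19 272] [95.5 44.2] [669.2  98.5  88.6]
[126  35  22  22 400] [136.9  45.1] [660.4  52.7  88.2]
[169  36  20  22 343] [179.6  46.4] [652.    5.4  88.1]
[213  37  34  23 714] [229.6  48. ] [641.4 -52.2  87.8]
row yaw 0.18207379317383726 [46.63375308 48.0544201  58.52767365]
```

>>> apply_moves --motion "0 0 0 1;0.033 -0.034 0 0;0.033 -0.034 0 0;0.033 -0.034 0.025 0;0.034 -0.034 0.045 0;0 0 0.045 0;0 0 0.025 0;0 0 0 0"

```text
time: 4.85
tool_pos: [648.0, 51.3, 109.7]
tcp_rot: [3.141, 0.005, -0.174]
contact_force: [0.5, 0.5, 1.5]
grip_width: 0.2
finger_force: 0.0
```

Run:
```python
from h import *
o,c=wrist(); print(o["time"],o["tool_pos"],o["tcp_rot"],o["contact_force"])
cv2.imwrite("pics/w2.png",c["img"])
```

```text
4.85 [648.03953002  51.3191286  109.67224881] [ 3.1407814   0.00518506 -0.17422824] [0.50511438 0.46085909 1.4735626 ]
```

View pics/w2.png

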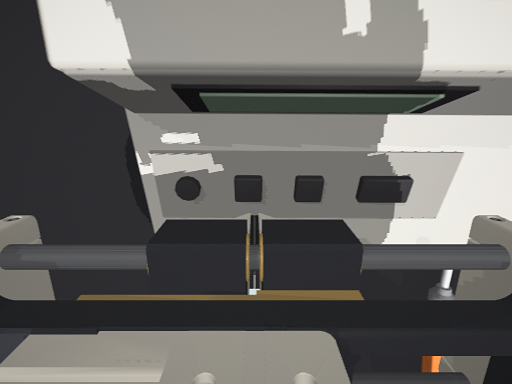

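The keys show at (188,188), (248,188), (309,188) and (384,188), with the zero key just ahead of the fingers. I measure it in tool coordinates.

```bash
cat > k.py <<'E'
from h import *
def keys(pts,th=40):
    o,c=wrist(); Z=c["range_z"]; v,u=np.mgrid[:384,:512]; W=c["world_from_camera"]
    cam=np.stack([(u-c["cx"])/c["fx"]*Z,(v-c["cy"])/c["fy"]*Z,Z],-1); w=cam@W[:3,:3].T+W[:3,3]
    print("tcp",o["tool_pos"].round(1),"t",o["time"],"F",o["contact_force"].round(1))
    g=c["img"].max(2); M=np.array(c["mount"]); tool=cam@M[:3,:3].T+M[:3,3]
    for u0,v0 in pts:
        z0=Z[v0-4:v0+5,u0-4:u0+5]; zm=np.median(z0)
        m=(abs(u-u0)<38)&(abs(v-v0)<24)&(g<th)&(Z>0)
        nl,lab,st,ce=cv2.connectedComponentsWithStats(m.astype(np.uint8)); i=lab[v0,u0]
        p=w[(lab==i)]; t=tool[lab==i]; hi=np.percentile(t,[2,98],axis=0)
        print((u0,v0),st[i],"world med",np.median(p,0).round(1),"tool med",np.median(t,0).round(1),"tool ext",hi.round(1).tolist())
E
python3 - <<'E'
from k import *
keys([(188,188),(248,188),(309,188),(384,188)])
E
```

```text
tcp [649.4  51.2 111.9] t 4.9 F [0.6 0.5 0.9]
(188, 188) [     0      0    512    384 196486] world med [683.2  41.5 163.6] tool med [ 31.5  -0.1 -51.8] tool ext [[-133.5, -247.5, -143.0], [117.6, 190.7, 112.4]]
(248, 188) [     0      0    512    384 196491] world med [683.2  41.5 163.6] tool med [ 31.5  -0.1 -51.8] tool ext [[-133.5, -247.5, -143.0], [117.6, 190.7, 112.4]]
(309, 188) [     0      0    512    384 196462] world med [683.3  41.6 163.6] tool med [ 31.5  -0.1 -51.8] tool ext [[-133.5, -247.5, -143.0], [117.6, 190.7, 112.4]]
(384, 188) [     0      0    512    384 196343] world med [683.3  41.7 163.6] tool med [ 31.5  -0.1 -51.8] tool ext [[-133.5, -247.5, -143.0], [117.6, 190.7, 112.4]]
```

Run:
```python
from k import *
keys([(188,188),(248,188),(309,188),(384,188)],70)
```

```text
tcp [650.2  51.1 113.3] t 4.95 F [0.1 0.6 0.7]
(188, 188) [177 178  25  24 467] world med [671.4 100.3  86.9] tool med [ 12.2 -52.   26.4] tool ext [[2.6, -60.9, 23.8], [20.6, -43.4, 29.9]]
(248, 188) [235 177  27  26 690] world med [663.3  53.9  87. ] tool med [12.4 -5.  26.2] tool ext [[0.9, -15.3, 23.2], [21.8, 5.3, 29.6]]
(309, 188) [293 177  30  27 728] world med [654.7   7.2  87. ] tool med [12.1 42.4 26.3] tool ext [[-0.3, 32.5, 23.5], [21.7, 52.9, 30.2]]
(384, 188) [ 354  178   56   26 1216] world med [643.9 -49.4  86.8] tool med [ 11.1 100.   26.4] tool ext [[-0.3, 83.4, 23.5], [21.0, 120.8, 30.5]]
```

>>> apply_moves --motion "0.002 -0.0045 0.005 0;0 0 0.006 0;0 0 0.005 0;0 0 0.002 0;0 0 0.001 0;0 0 0 0;0 0 0 0"

```text
time: 5.88
tool_pos: [652.4, 55.2, 93.4]
tcp_rot: [3.142, -0.0, -0.174]
contact_force: [-0.2, 0.6, -0.4]
grip_width: 0.8
finger_force: 0.0
```

>>> apply_moves --motion "0 0 0.002 0;0 0 0.002 0;0 0 0.001 0;0 0 0 0;0 0 0 0"

```text
time: 6.5
tool_pos: [652.3, 55.3, 88.2]
tcp_rot: [3.142, -0.0, -0.174]
contact_force: [-0.5, -0.7, 0.7]
grip_width: 0.5
finger_force: 0.0
```

>>> apply_moves --motion "0 0 0.001 0;0 0 0.001 0;0 0 0 0;0 0 0 0"

```text
time: 7.0
tool_pos: [652.3, 55.3, 86.2]
tcp_rot: [3.141, -0.0, -0.174]
contact_force: [0.7, -0.5, 1.2]
grip_width: 0.3
finger_force: 0.0
```

>>> apply_moves --motion "0 0 0.001 0;0 0 0.001 0;0 0 0 0;0 0 0 0"

```text
time: 7.5
tool_pos: [652.3, 55.3, 84.2]
tcp_rot: [3.142, -0.0, -0.174]
contact_force: [-0.0, 0.7, -0.5]
grip_width: 0.4
finger_force: 0.0
```

>>> apply_moves --motion "0 0 0.001 0;0 0 0 0;0 0 0 0"

```text
time: 7.88
tool_pos: [652.2, 55.3, 83.2]
tcp_rot: [3.141, 0.0, -0.174]
contact_force: [-0.4, 0.4, -0.2]
grip_width: 0.5
finger_force: 0.0
```

>>> apply_moves --motion "0 0 -0.004 0;0.004 0 0 0;0 0 0.001 0;0 0 0.001 0;0 0 0 0;0 0 0 0"

```text
time: 8.62
tool_pos: [656.2, 54.6, 85.1]
tcp_rot: [3.142, 0.0, -0.174]
contact_force: [0.6, -1.3, 0.3]
grip_width: 0.6
finger_force: 0.0
```

>>> apply_moves --motion "0 0 0.001 0;0 0 0.001 0;0 0 0 0;0 0 0 0"

```text
time: 9.12
tool_pos: [656.2, 54.5, 83.2]
tcp_rot: [3.141, -0.0, -0.174]
contact_force: [0.4, -0.1, -0.2]
grip_width: 0.2
finger_force: 0.0
```

Run:
```python
from h import *
o=bot.get_obs(); c=bot.capture("side"); T=np.linalg.inv(np.array(c["world_from_camera"]))
def pr(p):
    q=T@np.r_[p,1]; return (c["fx"]*q[0]/q[2]+c["cx"],c["fy"]*q[1]/q[2]+c["cy"])
print([np.round(pr(p),1) for p in (o["tool_pos"],(662,53,87),(654,6,87),(643,-52,87))])
a=c["img"][150:250,150:270]; cv2.imwrite("pics/s2.png",cv2.resize(a,(720,600),interpolation=cv2.INTER_CUBIC))
w=wrist()[1]; cv2.imwrite("pics/w3.png",w["img"][140:300,130:380])
```

```text
[array([212.1, 204.2]), array([210.6, 202.5]), array([219.8, 194.6]), array([230.9, 185.5])]
```

View pics/s2.png

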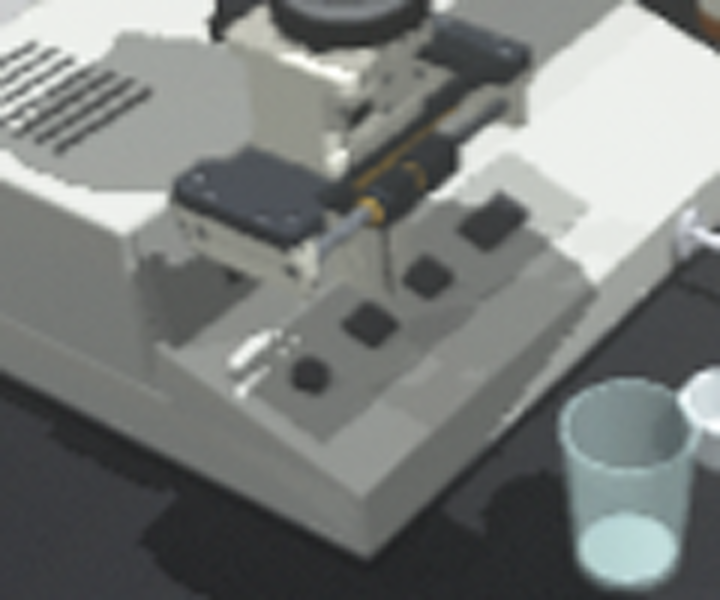

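The side crop shows the fingers ending near crop (366,295), just above and behind the fully visible zero key at (370,325). They haven't touched it. I take the tip position from the depth images.

Run:
```python
from h import *
o=bot.get_obs(); c=bot.capture("side"); W=np.array(c["world_from_camera"]); Z=c["range_z"]
y=-.174; ex=np.array([np.cos(y),np.sin(y)]); 
Rt=R.from_euler("xyz",o["tcp_rot"]).as_matrix()
print(o["tool_pos"],o["time"])
for v in range(184,212,2):
    print(v,[tuple((Rt.T@(P(c,u,v)-o["tool_pos"])).round().astype(int))+(int(c["img"][v,u].max()),) for u in (206,208,210,212,214,216)])
```

```text
[656.22673618  54.55416177  83.21435811] 9.225
184 [(np.int64(-10), np.int64(-30), np.int64(-100), 55), (np.int64(-18), np.int64(-31), np.int64(-104), 61), (np.int64(-28), np.int64(-34), np.int64(-110), 138), (np.int64(-35), np.int64(-33), np.int64(-112), 134), (np.int64(-39), np.int64(-29), np.int64(-112), 62), (np.int64(-36), np.int64(-17), np.int64(-103), 54)]
186 [(np.int64(-7), np.int64(-29), np.int64(-91), 126), (np.int64(-27), np.int64(-42), np.int64(-107), 140), (np.int64(-32), np.int64(-39), np.int64(-108), 113), (np.int64(-33), np.int64(-32), np.int64(-104), 114), (np.int64(-39), np.int64(-30), np.int64(-105), 56), (np.int64(-39), np.int64(-22), np.int64(-100), 81)]
188 [(np.int64(-31), np.int64(-55), np.int64(-110), 142), (np.int64(-32), np.int64(-49), np.int64(-107), 126), (np.int64(-12), np.int64(-17), np.int64(-78), 124), (np.int64(-12), np.int64(-9), np.int64(-73), 111), (np.int64(-38), np.int64(-30), np.int64(-98), 92), (np.int64(-12), np.int64(10), np.int64(-62), 129)]
190 [(np.int64(-32), np.int64(-58), np.int64(-106), 106), (np.int64(-5), np.int64(-19), np.int64(-6
[... 2499 characters left out ...]
-2), 55), (np.int64(-8), np.int64(0), np.int64(4), 84), (np.int64(-11), np.int64(5), np.int64(6), 114)]
208 [(np.int64(5), np.int64(-23), np.int64(1), 119), (np.int64(2), np.int64(-18), np.int64(3), 119), (np.int64(-5), np.int64(-17), np.int64(1), 117), (np.int64(-8), np.int64(-11), np.int64(4), 109), (np.int64(-11), np.int64(-5), np.int64(6), 118), (np.int64(-14), np.int64(1), np.int64(9), 120)]
210 [(np.int64(0), np.int64(-30), np.int64(2), 121), (np.int64(-4), np.int64(-25), np.int64(4), 119), (np.int64(-10), np.int64(-23), np.int64(3), 121), (np.int64(-14), np.int64(-18), np.int64(4), 121), (np.int64(-17), np.int64(-13), np.int64(6), 120), (np.int64(-22), np.int64(-9), np.int64(6), 121)]
```

View pics/w3.png

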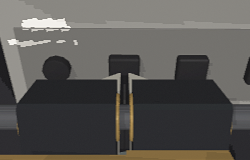

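Depth shows the closed fingertips actually end about 25–30 mm short of the nominal TCP. I retreat 3 mm downhill and keep descending gently.

>>> apply_moves --motion "-0.003 0 0.003 0;0 0 0.003 0;0 0 0.003 0;0 0 0.003 0;0 0 0.001 0;0 0 0 0;0 0 0 0"

```text
time: 10.15
tool_pos: [653.4, 55.1, 70.3]
tcp_rot: [3.142, -0.0, -0.174]
contact_force: [0.3, 0.2, 0.8]
grip_width: 0.0
finger_force: 0.0
```

>>> apply_moves --motion "0 0 0.0015 0;0 0 0.0015 0;0 0 0 0;0 0 0 0"

```text
time: 10.65
tool_pos: [653.2, 55.1, 67.2]
tcp_rot: [3.142, 0.0, -0.174]
contact_force: [0.7, 0.2, -0.3]
grip_width: 0.5
finger_force: 0.0
```

>>> apply_moves --motion "0 0 0.001 0;0 0 0.001 0;0 0 0.001 0;0 0 0 0;0 0 0 0"

```text
time: 11.28
tool_pos: [653.2, 55.1, 64.2]
tcp_rot: [3.141, -0.0, -0.174]
contact_force: [-0.4, 0.0, 0.7]
grip_width: 0.1
finger_force: 0.0
```

>>> apply_moves --motion "0 0 0.001 0;0 0 0.001 0;0 0 0 0;0 0 0 0"

```text
time: 11.78
tool_pos: [653.5, 55.1, 62.4]
tcp_rot: [3.142, -0.001, -0.174]
contact_force: [0.5, 0.3, 2.0]
grip_width: 0.3
finger_force: 0.8
```

>>> apply_moves --motion "0 0 0.001 0;0 0 0.001 0;0 0 0 0;0 0 0 0"

```text
time: 12.28
tool_pos: [653.6, 55.0, 60.5]
tcp_rot: [-3.142, -0.001, -0.174]
contact_force: [1.5, -0.4, 4.8]
grip_width: 0.5
finger_force: 2.0
```

>>> apply_moves --motion "0 0 0.001 0;0 0 0 0;0 0 0 0"

```text
time: 12.65
tool_pos: [653.7, 55.0, 59.6]
tcp_rot: [-3.142, -0.001, -0.174]
contact_force: [2.1, -0.1, 6.0]
grip_width: 0.3
finger_force: 2.6
```

>>> apply_moves --motion "0 0 -0.01 0;0 0 -0.03 0;-0.02 0.01 -0.04 0;-0.028 0.04 -0.01 0;-0.028 0.04 0 0;-0.028 0.04 0 0;-0.028 0.04 0 0;-0.029 0.038 0 0"

```text
time: 13.65
tool_pos: [456.6, -122.4, 148.9]
tcp_rot: [-3.141, 0.002, -0.174]
contact_force: [-0.6, -0.4, 0.7]
grip_width: 0.3
finger_force: 0.0
```

Run:
```python
from h import *
bot.capture("top"); o,c=wrist(); print(o["time"],o["tool_pos"],o["contact_force"])
cv2.imwrite("pics/w4.png",c["img"])
for th in["rod_face","shutter_rod"]:
  for d in bot.cut_out(c,th)[:2]:
    u,v=d["point"]; print(th,round(d["p"],2),np.round([u,v]),d["pixels"].sum(),np.round(P(c,u,v),1))
Z=c["range_z"]; v,u=np.mgrid[:384,:512]; W=c["world_from_camera"]
cam=np.stack([(u-c["cx"])/c["fx"]*Z,(v-c["cy"])/c["fy"]*Z,Z],-1); w=cam@W[:3,:3].T+W[:3,3]; M=np.array(c["mount"]); t=cam@M[:3,:3].T+M[:3,3]
m=(Z>0)&(w[...,2]>20)&(w[...,2]<58)&(abs(t[...,1])<30)&(t[...,0]>-20)&(t[...,0]<120)
for lo in range(-20,120,6):
    k=m&(t[...,0]>=lo)&(t[...,0]<lo+6)
    if k.sum()>5: print(lo,k.sum(),"y",np.percentile(t[k][:,1],[5,50,95]).round(1),"z",np.percentile(w[k][:,2],[5,95]).round())
```

```text
13.7 [ 452.75623585 -124.78873828  148.60440893] [-2.20263702 -1.20852995  0.46039266]
rod_face 0.83 [249. 130.] 793 [ 505.  -129.1   44.8]
shutter_rod 0.68 [249. 128.] 921 [ 507.2 -128.8   43.6]
28 48 y [-12.9  -3.9   5. ] z [43. 51.]
34 141 y [-14.9  -3.3   7.1] z [43. 53.]
40 136 y [-14.1  -3.8   6.3] z [43. 53.]
46 89 y [-10.7  -3.3   2.9] z [43. 49.]
52 58 y [-8.8 -3.8  1. ] z [41. 47.]
58 48 y [-7.5 -3.8 -0.2] z [41. 45.]
64 48 y [-7.4 -3.8 -0.2] z [41. 45.]
70 48 y [-7.4 -3.8 -0.2] z [41. 45.]
76 56 y [-7.3 -3.8 -0.2] z [42. 45.]
82 48 y [-7.3 -3.7 -0.2] z [41. 45.]
88 48 y [-7.2 -3.7 -0.2] z [42. 45.]
94 53 y [-7.2 -3.2 -0.2] z [41. 45.]
100 122 y [-14.4  -3.2   7.9] z [35. 54.]
106 370 y [-26.2   0.7  26.6] z [23. 55.]
```

View pics/w4.png

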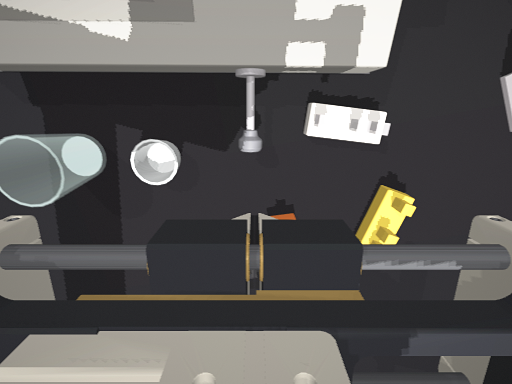

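The wrist view shows the knob at (250,140) straight ahead, 29 mm before the TCP along tool x. The stand at (346,124) and cup at (156,160) are clear.

>>> apply_moves --motion "0 -0.004 0.02 0;0 0 0.035 0;0 0 0.035 0;0 0 0.03 0;0 0 0.015 0;0 0 0.004 0;0 0 0 0;0 0 0 0"

```text
time: 14.85
tool_pos: [460.0, -117.9, 10.9]
tcp_rot: [3.141, -0.001, -0.174]
contact_force: [-0.2, -0.1, -0.3]
grip_width: 0.2
finger_force: 0.0
```

Run:
```python
from h import *
o,c=wrist(); print(o["time"],o["tool_pos"],o["contact_force"])
cv2.imwrite("pics/w5.png",c["img"])
Z=c["range_z"]; v,u=np.mgrid[:384,:512]; W=c["world_from_camera"]
cam=np.stack([(u-c["cx"])/c["fx"]*Z,(v-c["cy"])/c["fy"]*Z,Z],-1); w=cam@W[:3,:3].T+W[:3,3]; M=np.array(c["mount"]); t=cam@M[:3,:3].T+M[:3,3]
m=(Z>0)&(w[...,2]>15)&(w[...,2]<80)&(abs(t[...,1])<20)&(t[...,0]>-20)&(t[...,0]<120)
for lo in range(-20,120,4):
    k=m&(t[...,0]>=lo)&(t[...,0]<lo+4)
    if k.sum()>5: print(lo,k.sum(),"y",np.percentile(t[k][:,1],[5,50,95]).round(1),"z",np.percentile(w[k][:,2],[5,95]).round())
```

```text
14.85 [ 460.00559365 -117.92078395   10.85762566] [-0.19763449 -0.09837473 -0.31809514]
8 274 y [-2.3 -0.2  2.4] z [38. 72.]
12 223 y [-10.2   2.6  10.4] z [38. 61.]
24 140 y [-4.7  4.2 12.8] z [46. 52.]
28 279 y [-6.4  3.6 14.4] z [45. 53.]
32 298 y [-6.4  4.1 15. ] z [44. 53.]
36 351 y [-5.8  3.6 13.8] z [43. 52.]
40 215 y [-3.   4.2 11.1] z [42. 48.]
44 192 y [-1.9  3.7  9.9] z [41. 48.]
48 101 y [0.4 4.2 7.6] z [41. 45.]
52 107 y [0.4 4.2 8.2] z [41. 45.]
56 107 y [0.4 4.2 8.1] z [41. 45.]
60 113 y [0.9 4.2 8. ] z [41. 45.]
64 102 y [0.9 4.4 8. ] z [42. 45.]
68 108 y [0.9 4.4 7.9] z [42. 45.]
72 110 y [0.9 4.3 7.8] z [42. 45.]
76 118 y [0.9 4.5 7.9] z [41. 45.]
80 120 y [0.9 4.5 8.3] z [41. 45.]
84 120 y [0.9 4.5 8.2] z [41. 45.]
88 126 y [0.9 4.5 8.1] z [42. 45.]
92 128 y [0.9 4.4 8.1] z [42. 45.]
96 588 y [-7.1  4.4 16.2] z [33. 55.]
100 534 y [-8.5  4.4 17.4] z [45. 56.]
104 1673 y [-18.6  -3.3  18.1] z [31. 63.]
108 1063 y [-17.9   0.3  17.9] z [62. 65.]
112 1125 y [-17.9  -0.1  18. ] z [63. 66.]
116 448 y [-18.1  -0.1  18. ] z [64. 67.]
```

>>> apply_moves --motion "0 0.004 0.004 0;0.004 0 0 0;0.004 0 0 0;0.004 0 0 0;0.004 0 0 0;0.004 0 0 0;0.004 0 0 0;0 0 0 0"

```text
time: 15.9
tool_pos: [482.8, -126.1, 6.2]
tcp_rot: [3.141, -0.001, -0.174]
contact_force: [0.4, -0.7, -0.2]
grip_width: 0.4
finger_force: 0.0
```

>>> apply_moves --motion "0.004 0 0 0;0.004 0 0 0;0.004 0 0 0;0.004 0 0 0;0.003 0 0 0;0.002 0 0 0;0 0 0 0;0 0 0 0"

```text
time: 16.9
tool_pos: [503.3, -129.8, 6.3]
tcp_rot: [3.141, -0.001, -0.174]
contact_force: [-0.7, 0.4, 0.2]
grip_width: 0.4
finger_force: 0.0
```

```bash
cat > rod.py <<'E'
from h import *
o,c=wrist(); print(o["time"],o["tool_pos"],o["contact_force"])
Z=c["range_z"]; v,u=np.mgrid[:384,:512]; W=c["world_from_camera"]
cam=np.stack([(u-c["cx"])/c["fx"]*Z,(v-c["cy"])/c["fy"]*Z,Z],-1); w=cam@W[:3,:3].T+W[:3,3]; M=np.array(c["mount"]); t=cam@M[:3,:3].T+M[:3,3]
m=(Z>0)&(w[...,2]>15)&(w[...,2]<80)&(abs(t[...,1])<20)&(t[...,0]>-20)&(t[...,0]<120)
for lo in range(4,90,3):
    k=m&(t[...,0]>=lo)&(t[...,0]<lo+3)
    if k.sum()>5: print(lo,k.sum(),"y",np.percentile(t[k][:,1],[5,50,95]).round(1),"z",np.percentile(w[k][:,2],[5,95]).round())
E
python3 rod.py
```

```text
16.9 [ 503.32518244 -129.77945456    6.3426974 ] [-0.71713656  0.40454663  0.15827744]
10 251 y [-3.5 -0.2  3.6] z [41. 67.]
13 67 y [-9.2 -0.2  9.4] z [44. 52.]
16 195 y [-10.3   0.3  10.4] z [45. 53.]
19 222 y [-10.2   0.3  11.1] z [44. 53.]
22 240 y [-10.8   0.3  10.9] z [44. 53.]
25 300 y [-9.6  0.3  9.9] z [42. 52.]
28 169 y [-6.9 -0.2  7.1] z [42. 49.]
31 143 y [-6.3  0.3  6.5] z [42. 48.]
34 134 y [-4.9  0.4  5.9] z [38. 47.]
37 78 y [-3.5  0.1  3.7] z [41. 45.]
40 76 y [-3.5  0.4  4.2] z [41. 45.]
43 80 y [-3.5  0.4  4.2] z [41. 45.]
46 86 y [-3.5  0.3  4.2] z [41. 45.]
49 83 y [-3.4  0.3  4.1] z [41. 45.]
52 82 y [-11.4   0.8  12.8] z [43. 56.]
55 329 y [-12.6   0.3  13.1] z [45. 56.]
58 277 y [-13.4   0.8  16.6] z [50. 62.]
61 521 y [-18.   -0.2  18. ] z [61. 64.]
64 618 y [-17.9   0.1  17.9] z [62. 65.]
67 619 y [-17.9   0.3  18.1] z [63. 65.]
70 640 y [-17.8   0.1  18. ] z [64. 66.]
73 642 y [-17.9   0.1  18. ] z [65. 67.]
76 645 y [-18.    0.3  17.9] z [66. 68.]
79 746 y [-18.1   0.   18. ] z [66. 69.]
82 705 y [-17.9  -0.2  18. ] z [67. 70.]
85 777 y [-18.    0.3  17.9] z [68. 70.]
88 822 y [-18.   0.  18.] z [69. 71.]
```

>>> apply_moves --motion "0.003 0 0 0;0.002 0 0 0;0.002 0 0 0;0.001 0 0 0;0 0 0 0;0 0 0 0"

```text
time: 17.7
tool_pos: [511.0, -131.1, 6.2]
tcp_rot: [3.141, -0.0, -0.174]
contact_force: [-0.4, 0.3, -0.3]
grip_width: 0.7
finger_force: 0.1
```

>>> apply_moves --motion "0.001 0 0 0;0.001 0 0 0;0 0 0 0;0 0 0 0"

```text
time: 18.2
tool_pos: [512.9, -131.4, 6.2]
tcp_rot: [3.141, -0.0, -0.174]
contact_force: [-1.1, 0.3, 0.7]
grip_width: 0.6
finger_force: 0.5
```

>>> apply_moves --motion "0.001 0 0 0;0 0 0 0;0 0 0 0"

```text
time: 18.58
tool_pos: [513.9, -131.6, 6.2]
tcp_rot: [3.141, -0.0, -0.174]
contact_force: [-0.5, 0.0, 0.0]
grip_width: 0.6
finger_force: 0.5
```

>>> apply_moves --motion "0.001 0 0 0;0 0 0 0;0 0 0 0"

```text
time: 18.95
tool_pos: [514.8, -131.8, 6.2]
tcp_rot: [3.141, -0.0, -0.174]
contact_force: [-0.8, 0.1, -0.1]
grip_width: 0.6
finger_force: 0.6
```

>>> apply_moves --motion "0.001 0 0 0;0 0 0 0;0 0 0 0"

```text
time: 19.32
tool_pos: [514.8, -131.7, 6.1]
tcp_rot: [-3.142, 0.002, -0.174]
contact_force: [-5.4, -0.1, 3.2]
grip_width: 0.6
finger_force: 2.5
```

>>> apply_moves --motion "0.001 0 0 0;0 0 0 0;0 0 0 0"

```text
time: 19.7
tool_pos: [514.8, -131.7, 6.0]
tcp_rot: [-3.141, 0.004, -0.174]
contact_force: [-9.0, -1.0, 5.8]
grip_width: 0.4
finger_force: 4.0
```

```bash
python3 rod.py | head -20
```

```text
19.7 [ 514.8026373  -131.6926623     6.04592221] [-9.01131732 -1.02325326  5.79769281]
10 242 y [-3.5  0.   3.5] z [41. 67.]
13 71 y [-9.1 -0.2  9.9] z [44. 52.]
16 201 y [-10.2   0.3  11. ] z [44. 53.]
19 218 y [-10.2   0.3  10.9] z [44. 53.]
22 254 y [-10.5   0.3  10.9] z [43. 53.]
25 290 y [-9.1  0.3  9.9] z [41. 51.]
28 160 y [-6.9  0.3  7.7] z [42. 49.]
31 152 y [-6.3  0.3  7. ] z [42. 48.]
34 133 y [-4.8  0.4  5.7] z [39. 47.]
37 71 y [-3.3  0.4  4.2] z [41. 45.]
40 46 y [-10.    2.1  13.1] z [47. 55.]
43 300 y [-11.9   0.3  12.9] z [46. 55.]
46 120 y [-8.9  1.6 17.1] z [51. 59.]
49 503 y [-18.1  -0.2  18. ] z [61. 64.]
52 521 y [-17.8  -0.2  17.8] z [63. 65.]
55 531 y [-18.   -0.2  18. ] z [63. 65.]
58 603 y [-18.2  -0.2  17.9] z [64. 66.]
61 563 y [-17.9  -0.2  17.8] z [65. 67.]
64 614 y [-17.8   0.3  18.2] z [66. 68.]
```

The rod is home: it has hit its stop and the knob face is 36 mm before the front. Retracting and going to the full-scale key.

>>> apply_moves --motion "-0.005 0 0 0;-0.015 0 0 0;0 0 -0.03 0;0 0 -0.055 0;0 0 -0.06 0;0.025 -0.035 0 0;0.035 -0.045 0 0;0.035 -0.045 0 0"

```text
time: 20.75
tool_pos: [614.1, -20.9, 151.8]
tcp_rot: [-3.141, -0.003, -0.175]
contact_force: [0.7, -1.2, 0.1]
grip_width: 0.3
finger_force: 0.0
```

>>> apply_moves --motion "0.0275 -0.035 0 0;0 0 0.02 0;0 0 0.03 0;0 0 0.02 0;0 0 0.005 0;0 0 0 0;0 0 0 0"

```text
time: 21.62
tool_pos: [646.3, 7.7, 77.4]
tcp_rot: [-3.141, -0.002, -0.174]
contact_force: [0.2, 0.2, 0.2]
grip_width: 0.1
finger_force: 0.0
```

Run:
```python
from h import *
o=bot.get_obs(); print(o["tool_pos"],o["contact_force"],o["time"])
c=bot.capture("wrist"); cv2.imwrite("pics/w6.png",c["img"])
```

```text
[646.25220164   7.6528747   77.42346165] [0.15501024 0.19980738 0.1600101 ] 21.625
```

View pics/w6.png

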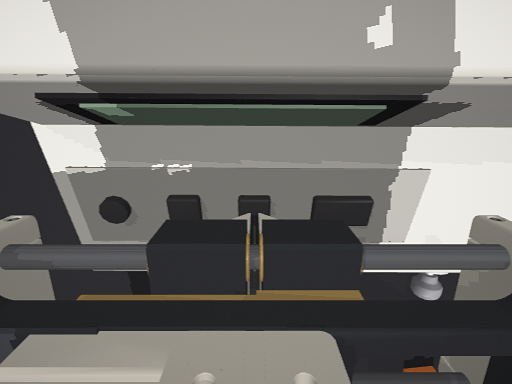

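The full-scale key at (254,205) is centred on the fingers at column 255. Pressing.

>>> apply_moves --motion "0 0 0.005 0;0 0 0.005 0;0 0 0.002 0;0 0 0.001 0;0 0 0 0;0 0 0 0"

```text
time: 22.42
tool_pos: [645.4, 7.7, 63.3]
tcp_rot: [3.141, 0.0, -0.174]
contact_force: [-0.8, 0.8, 0.7]
grip_width: 0.0
finger_force: 0.4
```

>>> apply_moves --motion "0 0 0.001 0;0 0 0.001 0;0 0 0 0;0 0 0 0"

```text
time: 22.92
tool_pos: [645.7, 7.7, 61.5]
tcp_rot: [3.141, -0.001, -0.174]
contact_force: [-0.4, 0.9, 4.1]
grip_width: 0.5
finger_force: 1.5
```

>>> apply_moves --motion "0 0 0.001 0;0 0 0.001 0;0 0 0 0;0 0 0 0"

```text
time: 23.42
tool_pos: [646.1, 7.6, 59.8]
tcp_rot: [3.142, -0.002, -0.174]
contact_force: [0.4, -1.0, 5.6]
grip_width: 0.4
finger_force: 2.6
```

>>> apply_moves --motion "0 0 -0.005 0;0 0 -0.02 0;0 0.02 0 0;0 0.02 0 0;0 0.02 0 0;0 0 0.008 0;0 0 0 0;0 0 0 0"

```text
time: 24.42
tool_pos: [635.0, -50.7, 75.9]
tcp_rot: [-3.141, 0.0, -0.173]
contact_force: [0.3, -0.6, 0.6]
grip_width: 0.5
finger_force: 0.0
```

>>> apply_moves --motion "0 0 0.006 0;0 0 0.005 0;0 0 0.002 0;0 0 0 0;0 0 0 0"

```text
time: 25.05
tool_pos: [635.0, -51.3, 63.3]
tcp_rot: [-3.142, -0.0, -0.174]
contact_force: [-0.9, 0.5, 1.1]
grip_width: 0.4
finger_force: 0.4
```

>>> apply_moves --motion "0 0 0.001 0;0 0 0.001 0;0 0 0 0;0 0 0 0"

```text
time: 25.55
tool_pos: [635.3, -51.4, 61.5]
tcp_rot: [3.142, -0.001, -0.174]
contact_force: [0.3, 0.4, 2.5]
grip_width: 0.1
finger_force: 1.6
```

>>> apply_moves --motion "0 0 0.001 0;0 0 0.001 0;0 0 0 0;0 0 0 0"

```text
time: 26.05
tool_pos: [635.7, -51.4, 59.8]
tcp_rot: [3.142, -0.002, -0.174]
contact_force: [0.5, 1.5, 6.1]
grip_width: 0.3
finger_force: 2.7
```

>>> apply_moves --motion "0 0 -0.005 0;0 0 -0.02 0;0 0 -0.04 0;-0.02 0 -0.05 0;-0.04 0 -0.03 0;-0.04 0 0 0;0 0 0 0;0 0 0 0"

```text
time: 27.05
tool_pos: [536.8, -34.3, 204.1]
tcp_rot: [3.141, 0.0, -0.174]
contact_force: [0.0, -1.1, -0.7]
grip_width: 0.5
finger_force: 0.0
```

Run:
```python
from h import *
c=bot.capture("top"); cv2.imwrite("pics/end.png",c["img"]); o=bot.get_obs(); print(o["contact_force"],o["tool_pos"])
```

```text
[ 0.21209344 -0.08893938  0.47841345] [537.14807309 -34.33483442 203.8682127 ]
```

View pics/end.png

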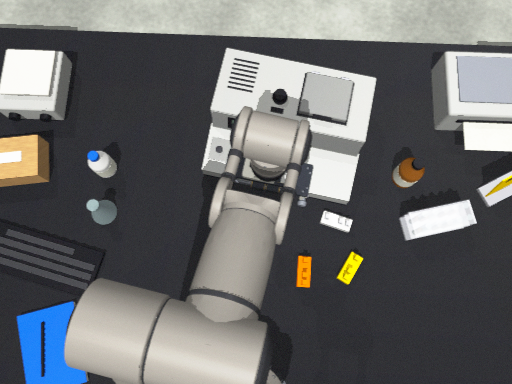

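The loose things in view stand where they were: bottle (102,164), flask (102,211), stand (336,221), amber bottle (408,172), rack (438,219). The arm hides the beaker and cup, but it passed well clear of both.

```bash
python3 -c "
from plant import bot
print(bot.close_job())"
```

```text
the job is handed in; nothing more can be done
None
```

I tapped zero with the rod drawn out, pushed the rod home to its stop, then tapped full scale and print at about 6 N each, and handed the job in at about 27 s. No verdict came back, and the beaker and cup were hidden behind the arm in the last picture.

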